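Set the kiln controller's push-to-turn dial to the index marker

ROBOT

A 6-joint arm with a two-finger parallel gripper is mounted at the origin on the work surface; the furniture and walls round the work are solid. World frame = base frame: x ahead of the robot, y to its left, z up, the work surface at z = 0. Lengths are in m, angles in rad, forces in N, time in s.
With the tool pointing down it reaches from about 0.3 to 0.85 m from the base axis. Payload 4.2 kg.
Tool frame: the origin (TCP) lies on the centre line of the jaws, within the pads' length; the fingertips stand 19 mm ahead of it and the grasp point (between the pads) is the TCP; z points along the fingers, y is the line along which they close (so a half turn about z gives the same grasp; the last joint's range is limited). The gripper opens to 91 mm and grips with 3 to 60 N. Pads are 32 mm wide; open, the fingers measure 118 mm over their backs; the gripper's body (76 mm by 178 mm) begins 60 mm behind the grasp point.
Start: joints at [-1.217, 0.32, 1.565, -0, 1.257, -0.02], TCP at [0.21, -0.535, 0.202] pointing down, gripper open.
Joint ranges: [-3.11, 3.11], [-0.84, 2.01], [0.21, 2.61], [-1.34, 4.49], [0.05, 2.63], [-2.56, 2.56]. Speed limits (rad/s): [2.57, 2.57, 3.14, 3.14, 3.14, 3.14].

INTERFACE

Orientations are given as a unit quaternion [w, x, y, z].
In Python, from workcell import ctrl, vision gives the robot as it stands.
- The arm moves only by the tool carry_out, never from a script. Its arguments are lists of equal length, an entry for each row: "slide": the shift along the tool's x, y, z normalised to -1 to 1, where 1 is 100 mm, a list of three; "twist": the turn, a rotation vector about the tool's x, y, z normalised to -1 to 1, where 1 is 120 degrees, a list of three; "jaw": the closure, from -1 (fully open) to 1 (shut). In form: {"slide": [[x, y, z], ...], "twist": [[rx, ry, rz], ...], "jaw": [jaw, ...]}. A call has 1 to 20 rows; each row shifts and turns the commanded pose from where the row before left it, along the tool's axes as they then stand; what a row does not reach is not made up. A row lasts 1/12 s, in which the tool goes at most 41.7 mm and 7.16 degrees, less where a joint would pass 70% of its speed; a pose out of reach is approached as far as the arm can. A call with a number of a shift or a turn outside -1 to 1 is refused whole. A call with a gripper value outside its range is refused whole. The fingers move at their own pace and stop on an object; the grip force is fixed at half the most. Time passes only in rows, so rows that do not move let the fingers close. It gives the time, the measured TCP pose, the force, the opening and the grip force at its end, in the units of the state.
- ctrl.state(): the state, without advancing time (a new reading comes with each control period).
- vision.snapshot(name): name is "side" or "top"; returns (picture, depth): 400x640x3 uint8, blue, green, red; 400x640 float32, m along the optical axis (not along the pixel's ray), 0 where there is no reading.
- vision.camera_params(name): a dict with "fx", "fy", "cx", "cy" (pixels), "extrinsics" (4x4, takes a point from camera to world coordinates). Camera axes: x right, y up, looking along -z (the intrinsics and any distortion apply to the point x, -y, -z); pixel columns grow to the right and rows downward; lengths in m; the calibration is good to about 2 mm. A picture is of the moment at which its call begins. camera_params takes no time and is no camera call.
- ctrl.job_done(): hands the job in; it is judged then, once.
The state is a dict: "clock": time; "qpos": joint angles; "dq": joint speeds; "joint_torque": joint torques, N m; "eef_pos": TCP position; "tool_rot": TCP orientation; "wrist_force": force on the tool from outside, world axes, zero at the start; "wrist_torque": the same for the moment, N m; "width": opening from 0.0 (shut) to 1.0 (fully open); "gripper_force": force on a finger pad.
Only numpy, scipy, OpenCV 4.12 (cv2) and the standard library are available. Lean on these libraries where they do the work, as an engineer would, in place of code of your own. Each camera call takes 0.05 s, during which the arm holds its last target. There are 200 camera calls.

TASK

Set the kiln control box for the next firing: push its knob in to free it from the OFF catch, turn it clockwise (regrasping as needed) until its pointed nose points straight at the pointed metal marker on the dial's rim, and let the knob spring back out. Leave the marker where it is set and do not disturb the clay pieces around the box.

Things in the scene. Friction and masses are not known exactly. Their poses are not given: they have to be found in the camera images.
- kiln_box: grey metal kiln control box, fixed, 190 x 190 mm on plan, front 40 mm and back 130 mm high. Origin: centre of its footprint at table level; z up, -x is the front (toward the robot). Its panel slopes 30 degrees from level, rising to the back; the knob's axis leaves the panel at (-17.5, 0, 84.7) mm along the outward normal (-0.5, 0, 0.866) in the box frame.
- dial_grip (a point): point on the black knob's axis at the height to grip, 42 mm off the panel when out; turns and slides with the knob. z: axis, out of the panel; x: along the grip bar to the nose; y: across it. The bar is 44 mm long (x), 14 mm thick (y), from 16 to 52 mm off the panel, on a round flange 52 mm across, 11 to 16 mm off the panel. A light line on its top marks the nose end.
- dial_nose (a point): tip of the knob's flat pointed nose, at one end of the bar, 36.5 mm from the axis, 13 mm off the panel when out; axes as dial_grip
- marker_tip (a point): inner tip of the pointed dark steel marker tab on the thin ring round the knob, 38.5 mm from the axis, top 5.5 mm off the panel; x points outward along the marker, z out of the panel. The tab is 9 mm wide and reaches to 56 mm radius. It moves only if pushed hard.
- dial (a joint): knob angle, rad, clockwise positive seen from the front; 0 is OFF: nose at 7 o'clock (150 degrees anticlockwise of straight up the slope), at the dot; stops at 0 and 5.0. Starts within 0.12 of OFF. Free to about 0.3, where a catch blocks it; pushed in 7 mm or more it passes; beyond 1.1 it is free, in or out. Friction 0.06 N m; stays where left.
- dial_push (a joint): how far the knob is pushed in along its axis, m; 0 out, 0.009 fully in. A spring resists with 6 N at first, 11 N fully in, and pushes it back out.
- marker (a joint): angle of the marker, rad, on the same scale as the knob: the nose points at the marker when dial equals marker. Between 2.2 and 4.2.
- mushroom: loose clay mushroom, 62 mm wide, 60 mm high, origin under its centre; standing near the box's front left. Bystander.
- pebble: loose clay pebble, 45 x 68 x 24 mm, origin under its centre; in front of the box. Bystander.
- disc: loose flat clay disc, 83 x 98 x 15 mm, origin under its centre; right of the box. Bystander.
- dog: loose small clay dog, 86 x 157 x 41 mm, origin under its centre; left of the box. Bystander.

How it is judged:
On the way, in this order (a step that is already met when the one before it is completed fails the run):
1. the knob is pushed in at the OFF catch (value of joint dial_push above 0.005 m and value of joint dial below 0.7 rad), for 0.05 s.
2. the knob has been turned clockwise past the OFF catch (value of joint dial above 1.15 rad), for 0.1 s.
At the end, for the whole second after the job is handed in: the knob's nose points at the marker within 0.08 rad (about 4.5 degrees, 3 mm at the tip), the knob is sprung out to within 1.5 mm and at rest (angle between the x axis of dial_nose and the x axis of marker_tip, either way round below 0.08 rad and distance between dial_nose and marker_tip below 0.013 m and value of joint dial_push below 0.0015 m and velocity of joint dial between -0.02 and 0.02 rad/s); the robot touches nothing.
It fails at once if the marker is shifted by more than 3 mm (distance of marker_tip from where it was at the start of the episode above 0.003 m).
It fails at once if a bystander is shifted by more than 15 mm (distance of any of mushroom, pebble, disc, dog from where it was at the start of the episode above 0.015 m).
It also fails if it takes over 48 s, if anything falls off the work surface, if the arm or the gripper's body presses on something with over 40 N, if the wrist force passes 120 N, or if a joint passes its speed limit or range.

## Working session

There is one attempt and no reset: what is moved stays moved. The work goes in short steps, Python scripts to look and compute and a tool call to move; the robot and the scene stay as the last step left them, time stands still between calls to the robot, and variables do not carry over. Pictures are saved under pics/ and viewed, at most 10 in all, crops included, and the job is handed in when it is done.

Besides the shell and the picture viewer there is one more tool, called after "Emit:" in YAML: its name, and indented under it one key for each argument. carry_out: Moves the arm, as the interface text tells. Scaled input: -1 to 1 covers 100 mm each way for a shift and 120 degrees each way for a turn. Its arguments: {"type":"object","properties":{"slide":{"type":"array"},"twist":{"type":"array"},"jaw":{"type":"array"}},"required":["slide","twist","jaw"]}

```bash
ls; mkdir -p pics; python3 - <<'E'
from workcell import ctrl, vision
import cv2,numpy as np
np.set_printoptions(precision=4,suppress=True)
for n in("side","top"):
    p,d=vision.snapshot(n); cv2.imwrite(f"pics/{n}0.png",p); np.savez(f"pics/{n}0.npz",p=p,d=d)
    c=vision.camera_params(n); print(n,c)
print(ctrl.state())
E
```

```text
pics
side {'fx': 374.56753498152807, 'fy': 374.56753498152807, 'cx': 316.5807167148573, 'cy': 195.670157882894, 'extrinsics': array([[ 0.9836,  0.1013, -0.1492,  0.4036],
       [-0.1791,  0.6439, -0.7438, -0.5775],
       [ 0.0208,  0.7583,  0.6515,  0.6901],
       [ 0.    ,  0.    ,  0.    ,  1.    ]])}
top {'fx': 460.6953532196751, 'fy': 460.6953532196751, 'cx': 321.91789065016025, 'cy': 195.46293494782176, 'extrinsics': array([[-0.007 ,  0.9837, -0.1795,  0.3352],
       [-0.9999, -0.009 , -0.01  ,  0.0495],
       [-0.0115,  0.1794,  0.9837,  1.2598],
       [ 0.    ,  0.    ,  0.    ,  1.    ]])}
{'clock': 0.1, 'qpos': array([-1.217 ,  0.3202,  1.5655, -0.    ,  1.2574, -0.02  ]), 'dq': array([-0.0002, -0.0001, -0.0035,  0.0011, -0.    , -0.0003]), 'joint_torque': array([ -0.0007, -41.3333, -23.251 ,   0.0728,   0.0422,  -0.    ]), 'eef_pos': array([ 0.2098, -0.5349,  0.2013]), 'tool_rot': array([-0.0007,  0.9826,  0.1858, -0.0001]), 'wrist_force': array([ 0.1207, -0.0007,  0.0563]), 'wrist_torque': array([0.0125, 0.003 , 0.0057]), 'gripper_force': 0.0, 'width': 1.0000059084335435}
```

View pics/top0.png

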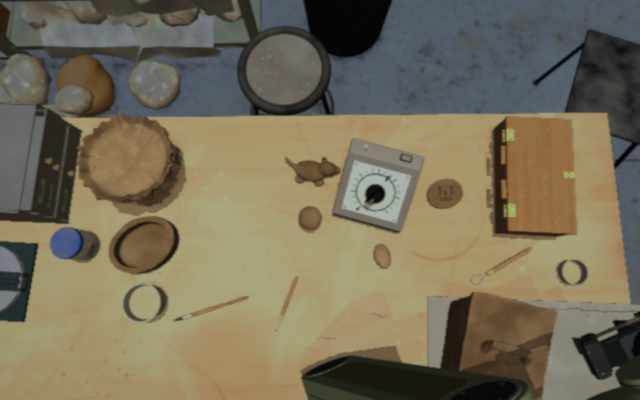

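View pics/side0.png

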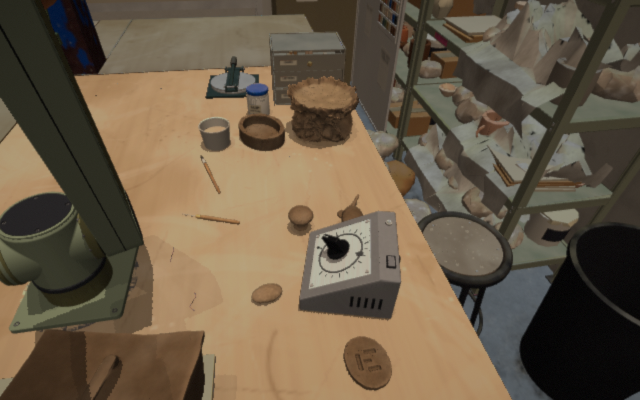

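The top view shows the box at about (378,187), yawed, with its knob at (375,194). The side view has the knob at about (337,246). Next I'll take enlarged crops and fit the panel plane from depth.

```bash
cat > h.py <<'E'
import numpy as np,cv2
from workcell import ctrl,vision
np.set_printoptions(precision=4,suppress=True)
def ray(n,uv):
    c=vision.camera_params(n);T=c["extrinsics"];uv=np.atleast_2d(uv)
    d=np.c_[(uv[:,0]-c["cx"])/c["fx"],-(uv[:,1]-c["cy"])/c["fy"],-np.ones(len(uv))]
    return T[:3,3],d@T[:3,:3].T
def cast(n,uv,p0,nrm):
    o,d=ray(n,uv);return o+d*(((p0-o)@nrm)/(d@nrm))[:,None]
def proj(n,P):
    c=vision.camera_params(n);T=c["extrinsics"];q=(np.atleast_2d(P)-T[:3,3])@T[:3,:3]
    return np.c_[c["cx"]-c["fx"]*q[:,0]/q[:,2],c["cy"]+c["fy"]*q[:,1]/q[:,2]]
E
python3 - <<'E'
from h import *
t=np.load("pics/top0.npz");s=np.load("pics/side0.npz")
a=cv2.resize(t["p"][130:240,325:435],(590,590),interpolation=cv2.INTER_CUBIC)
cv2.imwrite("pics/a.png",a)
b=cv2.resize(s["p"][205:320,295:405],(570,596),interpolation=cv2.INTER_CUBIC)
cv2.imwrite("pics/b.png",b)
for n,z,r in(("top",t,(150,220,345,410)),("side",s,(215,285,305,375))):
    p,d=z["p"],z["d"];hsv=cv2.cvtColor(p,cv2.COLOR_BGR2HSV)
    m=np.zeros(d.shape,bool);m[r[0]:r[1],r[2]:r[3]]=True
    m&=(hsv[...,1]<50)&(hsv[...,2]>(165))&(d>0)
    v,u=np.nonzero(m);o,k=ray(n,np.c_[u,v]);P=o+k*d[v,u][:,None]
    for i in range(3):
        c=P.mean(0);w=np.linalg.svd(P-c,full_matrices=False)[2][2];w*=np.sign(w[2]);e=(P-c)@w;P=P[abs(e)<max(.003,2*e.std())]
    print(n,len(P),c,w,"tilt",np.degrees(np.arccos(w[2])),"yaw",np.degrees(np.arctan2(-w[1],-w[0])),e.std())
    box=cv2.minAreaRect(np.c_[u,v].astype(np.float32));print(box,cv2.boxPoints(box))
E
```

```text
top 1580 [ 0.561  -0.0781  0.0891] [-0.4814  0.1383  0.8655] tilt 30.057031188774733 yaw -16.028444243482095 0.0018163317248664195
((375.6635437011719, 191.4071807861328), (57.340938568115234, 48.76472854614258), 15.422160148620605) [[341.5414 207.2873]
 [354.5094 160.2784]
 [409.7856 175.5271]
 [396.8177 222.5359]]
side 1882 [ 0.5601 -0.0911  0.0923] [-0.4811  0.1379  0.8657] tilt 30.03328725580553 yaw -15.994742957514875 0.0008989244247363001
((339.5, 252.5), (63.0, 59.0), 90.0) [[310. 221.]
 [369. 221.]
 [369. 284.]
 [310. 284.]]
```

View pics/a.png

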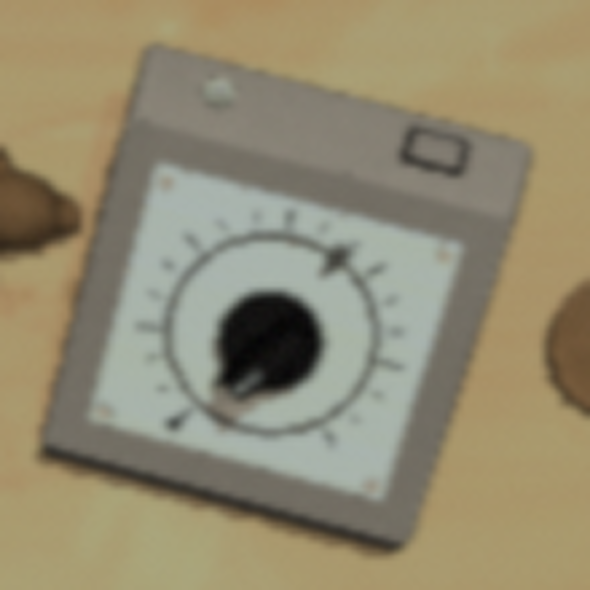

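View pics/b.png

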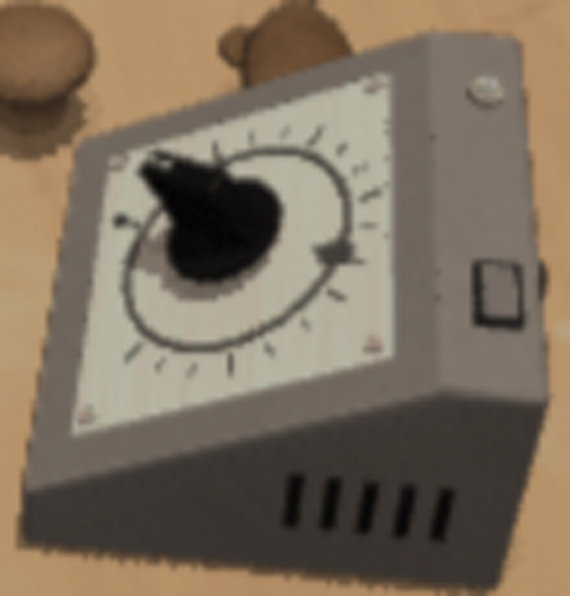

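The top crop shows the marker near (335,262) and the nose line running from (262,375) to (232,408). The ring is centred near (271,334). In the side crop the marker is near (333,252). I'll cast these points onto the panel plane.

```bash
python3 - <<'E'
from h import *
n=np.array([-.4813,.1381,.8656]);n/=np.linalg.norm(n)
# same plane, both fits
print("offset side/top", n@[.5601,-.0911,.0923], n@[.561,-.0781,.0891])
p0=np.array([.5601,-.0911,.0923])*.5+np.array([.561,-.0781,.0891])*.5
yaw=np.arctan2(-n[1],-n[0]); up=np.array([0,0,1])-n[2]*n; up/=np.linalg.norm(up); left=np.cross(n,up)
T=lambda a:np.array(a,float)/590*110-.5+0.5*110/590+[325,130]
S=lambda a:np.array(a,float)*[110/570,115/596]-.5+.1+[295,205]
fT=cast("top",T([[160,165],[463,243],[385,500],[90,425]]),p0,n)
fS=cast("side",S([[107,155],[392,75],[392,357],[73,433]]),p0,n)
print("face top",fT,fT.mean(0),np.linalg.norm(fT-np.roll(fT,1,0),axis=1))
print("face side",fS,fS.mean(0),np.linalg.norm(fS-np.roll(fS,1,0),axis=1))
C=(fT.mean(0)+fS.mean(0))/2
# residual of face-edge direction vs up
for f in (fT,fS): 
    e=f[0]-f[3] if f is fT else f[1]-f[0]
    print("edge angle to up deg",np.degrees(np.arctan2(e@left,e@up)))
# ring: dark pixels at radius 38..56
for nm,f,r in(("top",fT,None),("side",fS,None)):
    z=np.load(f"pics/{nm}0.npz");g=cv2.cvtColor(z["p"],cv2.COLOR_BGR2GRAY).astype(int)
    v,u=np.mgrid[0:400,0:640];uv=np.c_[u.ravel(),v.ravel()]
    P=cast(nm,uv,p0+n*.002,n)-C;x=P@up;y=-P@left;R=np.hypot(x,y);A=np.degrees(np.arctan2(y,x))
    gg=g.ravel()
    m=(R>.033)&(R<.057)&(gg<135)
    h=np.histogram(R[m],np.arange(.033,.058,.002));print(nm,h[0])
    k=m&(R>.036)&(R<.048)
    # circle fit
    if k.sum()>10:
        M=np.c_[x[k],y[k],np.ones(k.sum())];q=np.linalg.lstsq(M,x[k]**2+y[k]**2,rcond=None)[0]
        print("ring centre up,right",q[:2]/2,"r",np.sqrt(q[2]+q[0]**2/4+q[1]**2/4),k.sum())
    for lo,hi in((.038,.043),(.048,.056)):
        mm=(R>lo)&(R<hi)&(gg<135);print(lo,np.histogram(A[mm],np.arange(-180,181,10))[0])
print("C",C,"n",n,"up",up,"left",left,"yaw",yaw,"C z expect .0847")
E
```

```text
offset side/top -0.20226371136861573 -0.20367151216648924
face top [[ 0.6331 -0.0222  0.1211]
 [ 0.5936 -0.164   0.1218]
 [ 0.4804 -0.1333  0.0539]
 [ 0.519   0.0106  0.0524]] [ 0.5565 -0.0773  0.0873] [0.1371 0.1472 0.1355 0.149 ]
face side [[ 0.5215  0.0135  0.0533]
 [ 0.635  -0.0246  0.1225]
 [ 0.5933 -0.1655  0.1218]
 [ 0.482  -0.1317  0.0545]] [ 0.5579 -0.0771  0.0881] [0.1504 0.1383 0.1469 0.1344]
edge angle to up deg -0.03968194550900308
edge angle to up deg -2.189952263926826
top [ 9  6  7  6  6  6  8 45 83 34  5  2]
ring centre up,right [0.0004 0.0047] r 0.04380506724907287 52
0.038 [3 4 5 2 0 0 0 0 0 0 0 0 0 0 0 0 0 0 0 1 2 0 0 0 0 0 0 0 0 0 0 0 0 0 0 0]
0.048 [ 6  6  5  2  3  4  3  5  5  3  4  4  5  4  5  5  8  5  5  5 10  3  3  3
  3  4  4  3  2  3  3  4  4  4  3  4]
side [20 14 19 18 16 16 30 65 86 82 24 12]
ring centre up,right [0.0006 0.0012] r 0.04398855480850485 128
0.038 [6 4 4 2 5 5 4 4 3 0 0 0 0 0 0 0 0 0 0 1 3 0 0 0 0 0 0 0 0 0 0 0 0 0 0 1]
0.048 [ 3  4  6  4  8  8 10  9  4  6  6  7  6  6  5  6  7  6  6 11 11  9 10  7
  8  8  7  8  8  6  6  6  5  4  3  4]
C [ 0.5572 -0.0772  0.0877] n [-0.4813  0.1381  0.8656] up [ 0.832  -0.2387  0.5007] left [ 0.2758  0.9612 -0.    ] yaw -0.27942439449221135 C z expect .0847
```

```bash
cat >> h.py <<'E'
n=np.array([-.4813,.1381,.8656]);n/=np.linalg.norm(n)
up=np.array([0,0,1])-n[2]*n; up/=np.linalg.norm(up); left=np.cross(n,up)
C=np.array([.5572,-.0772,.0877])
def rect(nm,pic,h,C=C,s=4,w=64):
    i=np.mgrid[-w*s:w*s+1,-w*s:w*s+1]/s/1000.   # rows: down, cols: right
    P=C+n*h-i[0].reshape(-1,1)*up-i[1].reshape(-1,1)*left
    q=proj(nm,P).astype(np.float32).reshape(2*w*s+1,2*w*s+1,2)
    return cv2.remap(pic,q[...,0],q[...,1],cv2.INTER_CUBIC)
E
python3 - <<'E'
from h import *
out=[]
for nm in("top","side"):
    p=np.load(f"pics/{nm}0.npz")["p"]
    r=rect(nm,p,.0015);g=cv2.cvtColor(r,cv2.COLOR_BGR2GRAY).astype(float)
    # ring: darkest radius along each spoke
    pts=[]
    for a in np.radians(np.arange(-180,180,3)):
        R=np.arange(46,54.6,.25);x=R*np.cos(a);y=R*np.sin(a)
        val=g[np.round(256-4*x).astype(int),np.round(256+4*y).astype(int)]
        if val.min()<120: pts.append((x[val.argmin()],y[val.argmin()]))
    pts=np.array(pts);
    for _ in range(5):
        q=np.linalg.lstsq(np.c_[pts,np.ones(len(pts))],(pts**2).sum(1),rcond=None)[0];c=q[:2]/2;r0=np.sqrt(q[2]+c@c)
        e=np.hypot(*(pts-c).T)-r0;pts=pts[abs(e)<max(1,2*e.std())]
    print(nm,"ring centre up,right mm",c,"r",r0,len(pts),e.std())
    # marker: dark at radius 39..47 from centre (ring inside excluded), height 5 mm
    r=rect(nm,p,.005,C=C+up*c[0]/1000-left*c[1]/1000);g=cv2.cvtColor(r,cv2.COLOR_BGR2GRAY)
    i=np.mgrid[-256:257,-256:257]/4;x=-i[0];y=i[1];R=np.hypot(x,y);A=np.degrees(np.arctan2(y,x))
    for lo,hi in((39,46),(44,47),(39,55)):
        m=(R>lo)&(R<hi)&(g<110)&(A>0)&(A<60);w=(130-g[m].astype(float));print(lo,hi,m.sum(),"angle",(A[m]*w).sum()/w.sum(),"R",R[m].min(),R[m].max())
    cv2.circle(r,(256,256),154,(0,0,255),1);out.append(r[:,60:455])
cv2.imwrite("pics/r.png",np.hstack(out))
E
```

```text
top ring centre up,right mm [-0.2234 -1.0874] r 49.38321429087924 42 0.30890679147436084
39 46 179 angle 22.795543754242296 R 42.71197138976378 45.99524431938589
44 47 230 angle 22.773398730455572 R 44.01136216933077 46.99202059924642
39 55 1405 angle 22.530897974577158 R 42.71197138976378 54.98465695082584
side ring centre up,right mm [0.757  0.6977] r 49.5738816665195 106 0.34232672341154796
39 46 315 angle 25.06745092188679 R 41.85764565763345 45.99524431938589
44 47 343 angle 25.392794976472786 R 44.02059177248756 46.99202059924642
39 55 4139 angle 27.919212170246123 R 41.85764565763345 54.98465695082584
```

View pics/r.png

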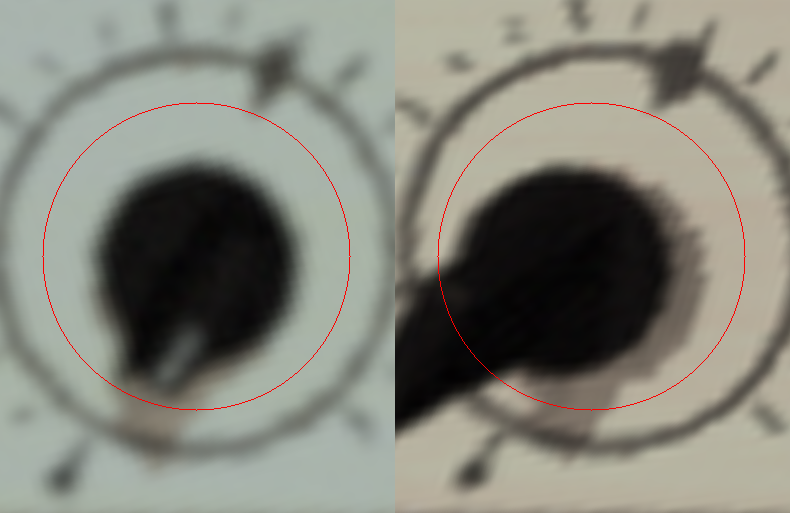

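The rectified crops show the marker tip at about +23° clockwise from up in the top view, at crop pixel (258,110). The OFF dot is near (62,485), which works out to −150° and is consistent with the task text. The nose line sits lower left at about (180,352). Now I'll triangulate the axis and plan the approach.

```bash
cat >> h.py <<'E'
from scipy.spatial.transform import Rotation as Ro
def plan(pos,R):
    s=ctrl.state();q=s["tool_rot"];R0=Ro.from_quat(np.r_[q[1:],q[0]])
    print("clock",s["clock"],"slide",R0.inv().apply(pos-s["eef_pos"])/.1,"then twist",(R0.inv()*R).as_rotvec()/np.radians(120),"q",s["qpos"])
def toolR(phi):  # tool z=-n, tool x along direction phi deg clockwise from up
    a=np.radians(phi);x=np.cos(a)*up-np.sin(a)*left
    return Ro.from_matrix(np.c_[x,np.cross(-n,x),-n])
E
python3 - <<'E'
from h import *
ct=C+n*.0015+up*-.00022-left*-.00109; cs=C+n*.0015+up*.00076-left*.0007
A=0;b=0
for nm,c in(("top",ct),("side",cs)):
    o,d=ray(nm,proj(nm,c)[0]);d=d[0]/np.linalg.norm(d[0]);M=np.eye(3)-np.outer(d,d);A=A+M;b=b+M@o
X=np.linalg.solve(A,b);print("ring centre tri",X,"off C along n",(X-C)@n, "up",(X-C)@up,"left",(X-C)@left)
p=np.load("pics/top0.npz")["p"];F=X-n*.0015
r=rect("top",p,.052,C=F);g=cv2.cvtColor(r,cv2.COLOR_BGR2GRAY)
i=np.mgrid[-256:257,-256:257]/4;x=-i[0];y=i[1];R=np.hypot(x,y)
m=((R<28)&(g>60)).astype(np.uint8);k,l,s,ce=cv2.connectedComponentsWithStats(m)
for j in range(1,k): print("bright",s[j,4],"up",-(ce[j,1]-256)/4,"right",(ce[j,0]-256)/4,"ang",np.degrees(np.arctan2(ce[j,0]-256,256-ce[j,1])))
G=F+n*.042;print("F",F,"G",G)
for phi in(-147,33):plan(G+n*.08,toolR(phi))
for nm in("top","side"):
    d=np.load(f"pics/{nm}0.npz")["d"];v,u=np.nonzero(d>0);o,k=ray(nm,np.c_[u,v]);P=o+k*d[v,u][:,None]
    for a,bb in(((.25,-.5),(.35,-.3)),((.35,-.3),(.5,-.1)),((.5,-.1),(.7,.1))):
        w=(P[:,0]>a[0])&(P[:,0]<bb[0])&(P[:,1]>a[1])&(P[:,1]<bb[1]);print(nm,a,"max z",P[w,2].max() if w.any() else None)
    w=(P[:,0]>.35)&(P[:,0]<.45)&(P[:,1]>.0)&(P[:,1]<.15);print("table z",np.median(P[w,2]) if w.any() else None)
E
```

```text
ring centre tri [ 0.5572 -0.0761  0.0872] off C along n -0.00023681564565768834 up -0.0005079618470027552 left 0.0010590236825751406
bright 17014 up -11.129011402374516 right 2.9684377571411744 ang 165.06521165655218
F [ 0.5579 -0.0763  0.0859] G [ 0.5377 -0.0705  0.1223]
clock 0.1 slide [ 4.4299 -3.3691  0.1031] then twist [-0.2924 -0.012  -0.8893] q [-1.217   0.3202  1.5655 -0.      1.2574 -0.02  ]
clock 0.1 slide [ 4.4299 -3.3691  0.1031] then twist [-0.0109  0.2668  0.5725] q [-1.217   0.3202  1.5655 -0.      1.2574 -0.02  ]
top (0.25, -0.5) max z 0.21365757314194767
top (0.35, -0.3) max z 0.07047290409331874
top (0.5, -0.1) max z 0.14137283859353955
table z -0.00033941218022426334
side (0.25, -0.5) max z 0.21150569279612208
side (0.35, -0.3) max z 0.071222861574467
side (0.5, -0.1) max z 0.1413304073735564
table z 0.0018974110814014011
```

Emit:
carry_out:
  slide:
    - [0, 0, -0.375]
    - [0, 0, -0.375]
    - [0, 0, -0.375]
    - [0, 0, -0.375]
    - [0.295, -0.225, 0]
    - [0.295, -0.225, 0]
    - [0.295, -0.225, 0]
    - [0.295, -0.225, 0]
    - [0.295, -0.225, 0]
    - [0.295, -0.225, 0]
    - [0.295, -0.225, 0]
    - [0.295, -0.225, 0]
    - [0.295, -0.225, 0]
    - [0.295, -0.225, 0]
    - [0.295, -0.225, 0]
    - [0.295, -0.225, 0]
    - [0.295, -0.225, 0]
    - [0.295, -0.225, 0]
    - [0.295, -0.225, 0]
  twist:
    - [0, 0, 0]
    - [0, 0, 0]
    - [0, 0, 0]
    - [0, 0, 0]
    - [0, 0, 0]
    - [0, 0, 0]
    - [0, 0, 0]
    - [0, 0, 0]
    - [0, 0, 0]
    - [0, 0, 0]
    - [0, 0, 0]
    - [0, 0, 0]
    - [0, 0, 0]
    - [0, 0, 0]
    - [0, 0, 0]
    - [0, 0, 0]
    - [0, 0, 0]
    - [0, 0, 0]
    - [0, 0, 0]
  jaw: [-1, -1, -1, -1, -1, -1, -1, -1, -1, -1, -1, -1, -1, -1, -1, -1, -1, -1, -1]

```text
clock: 1.68
eef_pos: [0.499, -0.0577, 0.3517]
tool_rot: [0.0, 0.983, 0.186, -0.0]
wrist_force: [0.3, -0.3, 0.0]
width: 1.002
gripper_force: 0.0
```

```bash
cat >> h.py <<'E'
F=np.array([.5579,-.0763,.0859])
E
python3 -c "
from h import *
plan(F+n*.122,toolR(-147))"
```

```text
clock 1.6833 slide [-0.0041  0.0171  1.6023] then twist [-0.2922 -0.0112 -0.889 ] q [-0.1378  0.145   1.4291 -0.0002  1.568   1.059 ]
```

Emit:
carry_out:
  slide:
    - [0, 0, 0]
    - [0, 0, 0]
    - [0, 0, 0]
    - [0, 0, 0]
    - [0, 0, 0]
    - [0, 0, 0]
    - [0, 0, 0]
    - [0, 0, 0]
    - [0, 0, 0]
    - [0, 0, 0]
    - [0, 0, 0]
    - [0, 0, 0]
    - [0, 0, 0]
    - [0, 0, 0]
    - [0, 0, 0]
    - [0, 0, 0]
    - [0, 0, 0]
    - [0, 0, 0]
    - [0, 0, 0]
  twist:
    - [-0.0162, -0.0006, -0.0494]
    - [-0.0162, -0.0006, -0.0494]
    - [-0.0162, -0.0006, -0.0494]
    - [-0.0162, -0.0006, -0.0494]
    - [-0.0162, -0.0006, -0.0494]
    - [-0.0162, -0.0006, -0.0494]
    - [-0.0162, -0.0006, -0.0494]
    - [-0.0162, -0.0006, -0.0494]
    - [-0.0162, -0.0006, -0.0494]
    - [-0.0162, -0.0006, -0.0494]
    - [-0.0162, -0.0006, -0.0494]
    - [-0.0162, -0.0006, -0.0494]
    - [-0.0162, -0.0006, -0.0494]
    - [-0.0162, -0.0006, -0.0494]
    - [-0.0162, -0.0006, -0.0494]
    - [-0.0162, -0.0006, -0.0494]
    - [-0.0162, -0.0006, -0.0494]
    - [-0.0162, -0.0006, -0.0494]
    - [0, 0, 0]
  jaw: [-1, -1, -1, -1, -1, -1, -1, -1, -1, -1, -1, -1, -1, -1, -1, -1, -1, -1, -1]

```text
clock: 3.27
eef_pos: [0.4971, -0.06, 0.3511]
tool_rot: [0.255, 0.4, 0.879, 0.038]
wrist_force: [-0.4, -0.0, -0.4]
width: 0.997
gripper_force: 0.0
```

```bash
python3 -c "
from h import *
plan(F+n*.122,toolR(-147))"
```

```text
clock 3.2667 slide [ 0.6604 -0.4159  1.3925] then twist [-0.0004 -0.0008  0.0003] q [-0.0718 -0.1368  1.826  -0.1272  0.9431 -0.7399]
```

Emit:
carry_out:
  slide:
    - [0.132, -0.083, 0.279]
    - [0.132, -0.083, 0.279]
    - [0.132, -0.083, 0.279]
    - [0.132, -0.083, 0.279]
    - [0.132, -0.083, 0.279]
    - [0, 0, 0]
    - [0, 0, 0]
  twist:
    - [0, 0, 0]
    - [0, 0, 0]
    - [0, 0, 0]
    - [0, 0, 0]
    - [0, 0, 0]
    - [0, 0, 0]
    - [0, 0, 0]
  jaw: [-1, -1, -1, -1, -1, -1, -1]

```text
clock: 3.85
eef_pos: [0.5007, -0.0588, 0.191]
tool_rot: [0.254, 0.401, 0.879, 0.038]
wrist_force: [0.6, -0.4, -0.0]
width: 1.0
gripper_force: 0.0
```

```bash
python3 - <<'E'
from h import *
plan(F+n*.042,toolR(-147))
p,d=vision.snapshot("side")
cv2.imwrite("pics/c.png",cv2.resize(p[130:330,220:440],(660,600),interpolation=cv2.INTER_CUBIC))
E
```

```text
clock 3.85 slide [-0.0013 -0.0114  0.7897] then twist [-0.0011 -0.0017 -0.0006] q [-0.0675 -0.0131  2.1338 -0.2122  0.5201 -0.6242]
```

View pics/c.png

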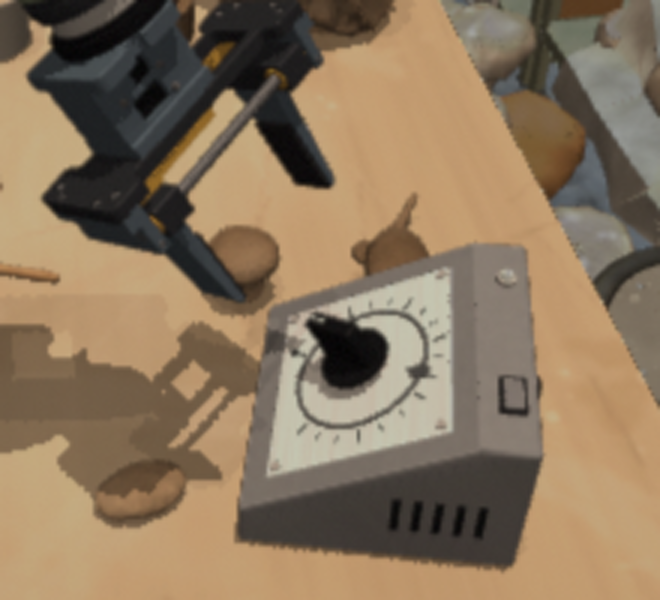

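The side crop shows the open fingers, with tips near (235,295) and (315,185), straddling the approach line above the knob bar at about (335,340). The clay pieces are untouched. I'll descend and grip.

Emit:
carry_out:
  slide:
    - [0, -0.01, 0.2]
    - [0, 0, 0.2]
    - [0, 0, 0.2]
    - [0, 0, 0.19]
    - [0, 0, 0]
    - [0, 0, 0]
    - [0, 0, 0]
    - [0, 0, 0]
    - [0, 0, 0]
    - [0, 0, 0]
    - [0, 0, 0]
    - [0, 0, 0]
    - [0, 0, 0]
  twist:
    - [0, 0, 0]
    - [0, 0, 0]
    - [0, 0, 0]
    - [0, 0, 0]
    - [0, 0, 0]
    - [0, 0, 0]
    - [0, 0, 0]
    - [0, 0, 0]
    - [0, 0, 0]
    - [0, 0, 0]
    - [0, 0, 0]
    - [0, 0, 0]
    - [0, 0, 0]
  jaw: [-1, -1, -1, -1, -1, 1, 1, 1, 1, 1, 1, 1, 1]

```text
clock: 4.98
eef_pos: [0.5385, -0.0704, 0.1237]
tool_rot: [0.256, 0.401, 0.879, 0.039]
wrist_force: [-0.8, 0.1, 0.0]
width: 0.447
gripper_force: 0.0
```

```bash
python3 -c "
from h import *
plan(F+n*.042,toolR(-147));s=ctrl.state();print(s['wrist_force'],s['wrist_torque'],s['width']*91,s['gripper_force'])"
```

```text
clock 4.9833 slide [ 0.0099 -0.0098  0.0089] then twist [ 0.0002 -0.0003 -0.0002] q [-0.092   0.1403  2.177  -0.2975  0.321  -0.5487]
[-0.8181  0.1384  0.01  ] [0.116  0.1884 0.0016] 40.65685226064739 0.0
```

Emit:
carry_out:
  slide:
    - [0, 0, 0]
    - [0, 0, 0]
    - [0, 0, 0]
    - [0, 0, 0]
    - [0, 0, 0]
    - [0, 0, 0]
    - [0, 0, 0]
    - [0, 0, 0]
    - [0, 0, 0]
    - [0, 0, 0]
  twist:
    - [0, 0, 0]
    - [0, 0, 0]
    - [0, 0, 0]
    - [0, 0, 0]
    - [0, 0, 0]
    - [0, 0, 0]
    - [0, 0, 0]
    - [0, 0, 0]
    - [0, 0, 0]
    - [0, 0, 0]
  jaw: [1, 1, 1, 1, 1, 1, 1, 1, 1, 1]

```text
clock: 5.82
eef_pos: [0.5385, -0.0705, 0.1236]
tool_rot: [0.256, 0.401, 0.879, 0.039]
wrist_force: [0.1, 0.1, -0.7]
width: 0.007
gripper_force: 0.0
```

```bash
python3 -c "
from h import *
plan(F+n*.042,toolR(-147));s=ctrl.state();print(s['wrist_force'],s['wrist_torque'],s['width']*91,s['gripper_force'])"
```

```text
clock 5.8167 slide [ 0.01   -0.0098  0.0074] then twist [ 0.0002 -0.0004 -0.0001] q [-0.0921  0.1406  2.1769 -0.2976  0.3209 -0.5486]
[ 0.137   0.1168 -0.6615] [ 0.1206  0.163  -0.0417] 0.6176046111840083 0.0
```

```bash
python3 - <<'E'
from h import *
a,_=vision.snapshot("side");b,d=vision.snapshot("top");np.savez("pics/m.npz",a=a,b=b)
A=cv2.resize(a[190:310,280:400],(400,400),interpolation=cv2.INTER_CUBIC)
B=cv2.resize(b[130:240,325:435],(400,400),interpolation=cv2.INTER_CUBIC)
cv2.imwrite("pics/d.png",np.hstack([A,B]))
for nm,P in(("side",F+n*.042),("top",F+n*.042)): print(nm,proj(nm,P),proj(nm,ctrl.state()["eef_pos"]))
E
```

```text
side [[330.8907 239.9058]] [[331.3188 239.4078]]
top [[374.4734 196.9841]] [[374.5033 196.5609]]
```

View pics/d.png

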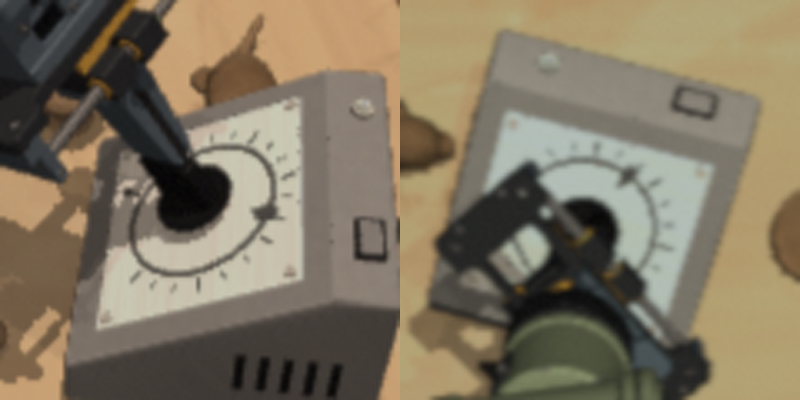

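Left half (side view): the closed fingers end near (188,158), apparently beyond the black bar, whose top is at (155,165). So the grip missed. I'll compare the knob's and fingers' 3D positions in depth to find the offset.

```bash
python3 - <<'E'
from h import *
def cloud(nm,p,d,thr,lo,hi):
    g=p.max(2).astype(int);v,u=np.nonzero((d>0)&(g<thr));o,k=ray(nm,np.c_[u,v]);P=o+k*d[v,u][:,None]-F
    L=np.c_[P@up,-P@left,P@n]*1000
    w=(np.hypot(L[:,0],L[:,1])<45)&(L[:,2]>lo)&(L[:,2]<hi);return L[w]
def rep(t,L):
    for h in range(0,80,8):
        w=(L[:,2]>=h)&(L[:,2]<h+8)
        if w.sum()>2: print(t,h,w.sum(),"up",np.percentile(L[w,0],[5,50,95]),"right",np.percentile(L[w,1],[5,50,95]))
z=np.load("pics/side0.npz");rep("side0",cloud("side",z["p"],z["d"],60,4,80))
z=np.load("pics/top0.npz");rep("top0",cloud("top",z["p"],z["d"],60,4,80))
p,d=vision.snapshot("side");rep("now",cloud("side",p,d,120,4,90))
print(ctrl.state()["width"])
E
```

```text
side0 8 105 up [-20.227    4.8104  24.2144] right [-9.6546 13.0342 26.0307]
side0 16 116 up [-17.6727   1.3482  21.9856] right [-9.384  12.1385 23.9522]
side0 24 43 up [-14.1727  11.0043  20.7477] right [-1.4065 12.1008 17.157 ]
side0 32 40 up [-14.9899   9.558   21.4692] right [-2.0074 11.5622 17.4002]
side0 40 42 up [-9.9518 12.6691 20.7114] right [ 1.4908 12.7255 18.1963]
side0 48 75 up [-12.675    5.8869  18.3398] right [-3.5161  7.1377 16.7216]
top0 8 101 up [-19.1444   6.0084  21.5112] right [-20.7779  -6.0476  20.1987]
top0 16 42 up [-11.775    7.3179  19.9936] right [-18.3627  -2.8502  18.951 ]
top0 24 14 up [-9.7024  6.5692 19.0478] right [-15.7934  -4.8361  12.6928]
top0 32 15 up [-7.7208 15.1355 19.4451] right [-14.0234   2.0144  15.0027]
top0 40 18 up [-9.9145  4.5919 20.214 ] right [-16.1574  -3.1873  12.0543]
top0 48 71 up [-10.9538   4.8278  16.855 ] right [-13.3506   1.3345  11.8311]
now 0 3 up [-43.0124 -32.0462  32.7539] right [-6.9308 -6.0763 16.6115]
now 8 113 up [-20.4839   4.3316  25.1347] right [-15.6883  14.3217  25.5786]
now 16 123 up [-19.3263   2.9552  24.1805] right [-10.3615  11.0865  23.4397]
now 24 43 up [-12.8021  10.6242  21.5612] right [-0.6663 12.4993 17.5454]
now 32 45 up [-14.6808   8.4779  21.7599] right [-1.8761 10.6622 17.1047]
now 40 46 up [-15.1032  10.9585  21.3586] right [-1.3421 12.0753 17.8995]
now 48 61 up [-13.0349   7.9402  20.3206] right [-3.269   9.0183 16.4259]
now 56 30 up [-9.4522 15.0842 21.016 ] right [ 1.5768  8.5234 14.6929]
now 64 53 up [-12.1235  14.1113  21.5486] right [ 0.785   7.3367 17.1453]
now 72 46 up [-13.2015  13.1072  21.8132] right [ 0.9266  9.5979 17.3694]
0.0047669955269407155
```

```bash
python3 - <<'E'
from h import *
z=np.load("pics/side0.npz");p,d=vision.snapshot("side")
s=ctrl.state();q=s["tool_rot"];R0=Ro.from_quat(np.r_[q[1:],q[0]])
ch=(np.abs(p.astype(int)-z["p"]).max(2)>25)&(d>0)&(z["d"]-d>.008)
v,u=np.nonzero(ch);o,k=ray("side",np.c_[u,v]);P=o+k*d[v,u][:,None]
L=R0.inv().apply(P-s["eef_pos"])*1000
for h in range(-70,40,8):
    w=(L[:,2]>=h)&(L[:,2]<h+8)&(np.abs(L[:,0])<60)&(np.abs(L[:,1])<100)
    if w.sum()>2: print("toolz",h,w.sum(),"x",np.percentile(L[w,0],[2,50,98]),"y",np.percentile(L[w,1],[2,25,50,75,98]))
e=proj("side",s["eef_pos"]+R0.apply([[0,0,-.04],[0,0,0],[0,0,.019]]));print(e)
print("tool x,y in (up,right,n)",[(R0.apply(a)@up,-R0.apply(a)@left,R0.apply(a)@n) for a in np.eye(3)])
print(s["qpos"],s["wrist_force"])
c=p[205:275,300:375];cv2.imwrite("pics/e.png",cv2.resize(c,(640,597),interpolation=cv2.INTER_CUBIC))
E
```

```text
toolz -70 66 x [-20.7913 -17.7471   9.7598] y [-12.5774 -11.7245  -4.4577   4.9566  13.1547]
toolz -62 61 x [-20.621  -18.0157  12.6846] y [-12.4141 -11.2598  -8.2329   3.0559  12.4319]
toolz -54 55 x [-21.3543 -17.5273  12.0554] y [-11.6279 -10.8183  -5.9648   3.9839  11.851 ]
toolz -46 55 x [-20.5526 -17.2852  12.1313] y [-10.7535 -10.1322  -6.8893   3.8871  11.3856]
toolz -38 53 x [-20.5843 -17.5785  13.1545] y [-10.0278  -9.5584  -6.3377   2.6307   9.1337]
toolz -30 47 x [-20.1355 -17.6348  12.6987] y [-9.4165 -8.842  -5.7574  2.0131  8.5399]
toolz -22 26 x [-19.6849 -17.6361  10.2241] y [-8.5618 -7.5342 -0.3323  4.4763  8.7163]
[[322.1061 226.6368]
 [331.3327 239.3868]
 [335.5376 245.1974]]
tool x,y in (up,right,n) [(np.float64(-0.8385446361004392), np.float64(-0.544832302116278), np.float64(0.0008098381683335765)), (np.float64(0.5448326911321633), np.float64(-0.8385446960610923), np.float64(0.000362465853782995)), (np.float64(-0.000481602395168812), np.float64(-0.0007451701060939527), np.float64(-0.9999996063902457))]
[-0.092   0.1406  2.1769 -0.2976  0.3208 -0.5487] [ 0.338  -0.4873 -0.1691]
```

View pics/e.png

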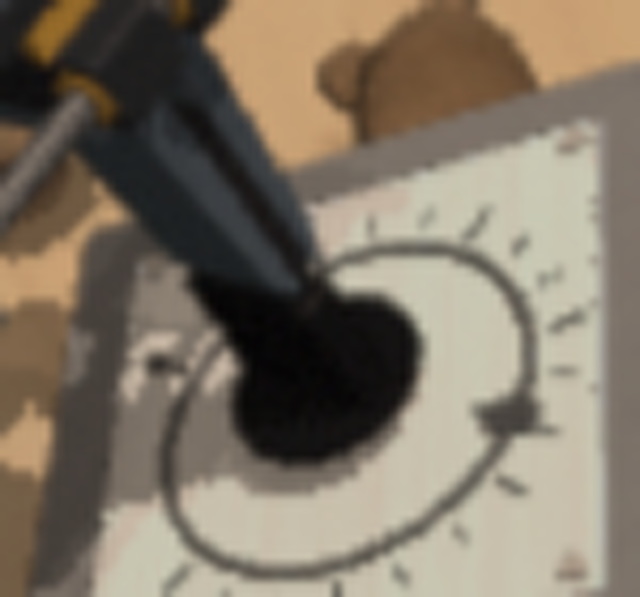

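The crop shows the closed fingers ending at (300,285), just above the bar top, at about tool z = −14 mm rather than +19 mm. I'll check whether the open fingertips in picture c matched the stated geometry.

```bash
python3 - <<'E'
from h import *
s=ctrl.state();q=s["tool_rot"];R0=Ro.from_quat(np.r_[q[1:],q[0]])
P=np.array([.5007,-.0588,.191])
for z in(.019,0,-.015):
    e=proj("side",P+R0.apply([[0,-.052,z],[0,.052,z]]));print(z,"crop c px",(e-[220,130])*3)
E
```

```text
0.019 crop c px [[246.2224 330.7512]
 [334.7903 213.1528]]
0 crop c px [[231.0277 311.5407]
 [321.6996 193.4881]]
-0.015 crop c px [[218.7187 295.9787]
 [311.1113 177.5824]]
```

Both the open and closed views put the real fingertips about 30 mm short of the reported pose along tool z, with no lateral offset. The closed fingers therefore sat just above the 52 mm bar top. I'll reopen, go 29 mm deeper and regrip while watching the force.

Emit:
carry_out:
  slide:
    - [0, 0, 0]
    - [0, 0, 0]
    - [0, 0, 0]
    - [0, 0, 0]
    - [0, 0, 0]
    - [0, 0, 0]
    - [0, 0, 0]
    - [0, 0, 0]
    - [0, 0, 0]
    - [0, 0, 0]
    - [0, 0, 0]
    - [0, 0, 0]
    - [0, 0, 0]
    - [0, 0, 0.1]
    - [0, 0, 0.1]
    - [0, 0, 0.09]
    - [0, 0, 0]
  twist:
    - [0, 0, 0]
    - [0, 0, 0]
    - [0, 0, 0]
    - [0, 0, 0]
    - [0, 0, 0]
    - [0, 0, 0]
    - [0, 0, 0]
    - [0, 0, 0]
    - [0, 0, 0]
    - [0, 0, 0]
    - [0, 0, 0]
    - [0, 0, 0]
    - [0, 0, 0]
    - [0, 0, 0]
    - [0, 0, 0]
    - [0, 0, 0]
    - [0, 0, 0]
  jaw: [-1, -1, -1, -1, -1, -1, -1, -1, -1, -1, -1, -1, -1, -1, -1, -1, -1]

```text
clock: 7.43
eef_pos: [0.5522, -0.0746, 0.096]
tool_rot: [0.254, 0.401, 0.879, 0.038]
wrist_force: [-0.9, 0.2, -0.2]
width: 0.998
gripper_force: 0.0
```

Emit:
carry_out:
  slide:
    - [0, 0, 0]
    - [0, 0, 0]
    - [0, 0, 0]
    - [0, 0, 0]
    - [0, 0, 0]
    - [0, 0, 0]
    - [0, 0, 0]
    - [0, 0, 0]
    - [0, 0, 0]
    - [0, 0, 0]
    - [0, 0, 0]
    - [0, 0, 0]
    - [0, 0, 0]
    - [0, 0, 0]
    - [0, 0, 0]
    - [0, 0, 0]
    - [0, 0, 0]
  twist:
    - [0, 0, 0]
    - [0, 0, 0]
    - [0, 0, 0]
    - [0, 0, 0]
    - [0, 0, 0]
    - [0, 0, 0]
    - [0, 0, 0]
    - [0, 0, 0]
    - [0, 0, 0]
    - [0, 0, 0]
    - [0, 0, 0]
    - [0, 0, 0]
    - [0, 0, 0]
    - [0, 0, 0]
    - [0, 0, 0]
    - [0, 0, 0]
    - [0, 0, 0]
  jaw: [1, 1, 1, 1, 1, 1, 1, 1, 1, 1, 1, 1, 1, 1, 1, 1, 1]

```text
clock: 8.85
eef_pos: [0.5509, -0.0756, 0.0978]
tool_rot: [0.255, 0.401, 0.879, 0.037]
wrist_force: [-2.4, -6.0, 1.8]
width: 0.149
gripper_force: 30.0
```

```bash
python3 -c "
from h import *
plan(F+n*.042,toolR(-147));s=ctrl.state();print(s['wrist_force'],s['wrist_torque'],s['width']*91,s['gripper_force'])"
```

```text
clock 8.85 slide [ 0.0076  0.0096 -0.2823] then twist [-0.0018 -0.001  -0.0001] q [-0.1005  0.201   2.1852 -0.3626  0.2579 -0.4873]
[-2.3695 -5.9797  1.8394] [-0.9759  0.6013 -0.6785] 13.523653846735447 29.969510436058044
```

The knob is gripped at 13.5 mm and 30 N. Now I'll push it in.

Emit:
carry_out:
  slide:
    - [0, 0, 0.03]
    - [0, 0, 0.03]
    - [0, 0, 0.03]
    - [0, 0, 0]
    - [0, 0, 0]
  twist:
    - [0, 0, 0]
    - [0, 0, 0]
    - [0, 0, 0]
    - [0, 0, 0]
    - [0, 0, 0]
  jaw: [1, 1, 1, 1, 1]

```text
clock: 9.27
eef_pos: [0.555, -0.0769, 0.0904]
tool_rot: [0.255, 0.401, 0.879, 0.037]
wrist_force: [-7.4, -4.7, 8.4]
width: 0.149
gripper_force: 30.0
```

```bash
python3 -c "
from h import *
plan(F+n*.042,toolR(-147));s=ctrl.state();print(s['wrist_force']@n,s['wrist_torque'],s['width']*91,s['gripper_force'])"
```

```text
clock 9.2667 slide [ 0.0077  0.01   -0.3681] then twist [-0.0018 -0.0009 -0.0002] q [-0.1024  0.2192  2.1868 -0.3888  0.2391 -0.4617]
10.147545975955008 [-0.865   0.7379 -0.66  ] 13.525036335767677 29.985920190811157
```

Emit:
carry_out:
  slide:
    - [0, 0, 0.005]
    - [0, 0, 0]
    - [0, 0, 0]
    - [0, 0, 0]
    - [0, 0, 0]
    - [0, 0, 0]
    - [0, 0, 0]
    - [0, 0, 0]
    - [0, 0, 0]
    - [0, 0, 0]
    - [0, 0, 0]
    - [0, 0, 0]
    - [0, 0, 0]
    - [0, 0, 0]
    - [0, 0, 0]
    - [0, 0, 0]
    - [0, 0, 0]
  twist:
    - [0, 0, 0]
    - [0, 0, 0.04]
    - [0, 0, 0.04]
    - [0, 0, 0.04]
    - [0, 0, 0.04]
    - [0, 0, 0.04]
    - [0, 0, 0.04]
    - [0, 0, 0.04]
    - [0, 0, 0.04]
    - [0, 0, 0.04]
    - [0, 0, 0.04]
    - [0, 0, 0.04]
    - [0, 0, 0.04]
    - [0, 0, 0.04]
    - [0, 0, 0.04]
    - [0, 0, 0.04]
    - [0, 0, 0]
  jaw: [1, 1, 1, 1, 1, 1, 1, 1, 1, 1, 1, 1, 1, 1, 1, 1, 1]

```text
clock: 10.68
eef_pos: [0.5543, -0.0771, 0.0896]
tool_rot: [0.184, 0.842, 0.474, 0.179]
wrist_force: [-9.6, -6.0, 9.1]
width: 0.15
gripper_force: 30.0
```

```bash
python3 -c "
from h import *
plan(F+n*.042,toolR(23));s=ctrl.state();print(s['wrist_force']@n,s['wrist_torque'],s['width']*91,s['gripper_force'])"
```

```text
clock 10.6833 slide [ 0.0182  0.0033 -0.3717] then twist [0.0002 0.0032 0.815 ] q [-0.1028  0.2198  2.1879 -0.3904  0.2392  0.7994]
11.617295451735822 [-1.0719  0.9478 -0.8559] 13.686071849261715 29.99027520418167
```

It's past the catch. I'll let the knob out and turn most of the remaining 98°.

Emit:
carry_out:
  slide:
    - [0, 0, -0.035]
    - [0, 0, -0.03]
    - [0, 0, -0.03]
    - [0, 0, 0]
    - [0, 0, 0]
    - [0, 0, 0]
    - [0, 0, 0]
    - [0, 0, 0]
    - [0, 0, 0]
    - [0, 0, 0]
    - [0, 0, 0]
    - [0, 0, 0]
    - [0, 0, 0]
    - [0, 0, 0]
    - [0, 0, 0]
    - [0, 0, 0]
    - [0, 0, 0]
    - [0, 0, 0]
    - [0, 0, 0]
  twist:
    - [0, 0, 0]
    - [0, 0, 0]
    - [0, 0, 0]
    - [0, 0, 0.05]
    - [0, 0, 0.05]
    - [0, 0, 0.05]
    - [0, 0, 0.05]
    - [0, 0, 0.05]
    - [0, 0, 0.05]
    - [0, 0, 0.05]
    - [0, 0, 0.05]
    - [0, 0, 0.05]
    - [0, 0, 0.05]
    - [0, 0, 0.05]
    - [0, 0, 0.05]
    - [0, 0, 0.05]
    - [0, 0, 0.05]
    - [0, 0, 0.05]
    - [0, 0, 0.05]
    - [0, 0, 0]
  jaw: [1, 1, 1, 1, 1, 1, 1, 1, 1, 1, 1, 1, 1, 1, 1, 1, 1, 1, 1]

```text
validation failed for argument at $.tw...
```

```bash
python3 -c "
from h import *
plan(F+n*.042,toolR(23));s=ctrl.state();print(s['wrist_force']@n,s['wrist_torque'],s['width']*91,s['gripper_force'])"
```

```text
clock 10.6833 slide [ 0.0182  0.0033 -0.3717] then twist [0.0002 0.0032 0.815 ] q [-0.1028  0.2198  2.1879 -0.3904  0.2392  0.7994]
11.617295451735822 [-1.0719  0.9478 -0.8559] 13.686071849261715 29.99027520418167
```

Those lists had unequal lengths (20 twists against 19 slides), so I'm resending.

Emit:
carry_out:
  slide:
    - [0, 0, -0.035]
    - [0, 0, -0.03]
    - [0, 0, -0.03]
    - [0, 0, 0]
    - [0, 0, 0]
    - [0, 0, 0]
    - [0, 0, 0]
    - [0, 0, 0]
    - [0, 0, 0]
    - [0, 0, 0]
    - [0, 0, 0]
    - [0, 0, 0]
    - [0, 0, 0]
    - [0, 0, 0]
    - [0, 0, 0]
    - [0, 0, 0]
    - [0, 0, 0]
    - [0, 0, 0]
    - [0, 0, 0]
    - [0, 0, 0]
  twist:
    - [0, 0, 0]
    - [0, 0, 0]
    - [0, 0, 0]
    - [0, 0, 0.05]
    - [0, 0, 0.05]
    - [0, 0, 0.05]
    - [0, 0, 0.05]
    - [0, 0, 0.05]
    - [0, 0, 0.05]
    - [0, 0, 0.05]
    - [0, 0, 0.05]
    - [0, 0, 0.05]
    - [0, 0, 0.05]
    - [0, 0, 0.05]
    - [0, 0, 0.05]
    - [0, 0, 0.05]
    - [0, 0, 0.05]
    - [0, 0, 0.05]
    - [0, 0, 0.05]
    - [0, 0, 0]
  jaw: [1, 1, 1, 1, 1, 1, 1, 1, 1, 1, 1, 1, 1, 1, 1, 1, 1, 1, 1, 1]

```text
clock: 12.35
eef_pos: [0.5498, -0.0747, 0.097]
tool_rot: [-0.011, 0.916, -0.309, 0.256]
wrist_force: [-5.9, 0.7, 2.4]
width: 0.151
gripper_force: 30.0
```

```bash
python3 -c "
from h import *
plan(F+n*.042,toolR(23));s=ctrl.state();print(s['wrist_force']@n,s['wrist_torque'],s['width']*91,s['gripper_force'])"
```

```text
clock 12.35 slide [ 0.0106 -0.0111 -0.2825] then twist [0.0016 0.0023 0.0147] q [-0.0992  0.2009  2.1871 -0.3611  0.2581  2.4485]
5.005685032253986 [ 0.0136  0.9973 -0.2435] 13.767585811097783 30.000004470348358
```

Emit:
carry_out:
  slide:
    - [0, 0, 0]
    - [0, 0, 0]
    - [0, 0, 0]
    - [0, 0, 0]
    - [0, 0, 0]
    - [0, 0, 0]
    - [0, 0, 0]
    - [0, 0, 0]
    - [0, 0, 0]
    - [0, 0, 0]
    - [0, 0, 0]
    - [0, 0, 0]
    - [0, 0, 0]
    - [0, 0, 0]
    - [0, 0, 0]
    - [0, 0, 0]
    - [0, 0, 0]
  twist:
    - [0, 0, 0.015]
    - [0, 0, 0]
    - [0, 0, 0]
    - [0, 0, 0]
    - [0, 0, 0]
    - [0, 0, 0]
    - [0, 0, 0]
    - [0, 0, 0]
    - [0, 0, 0]
    - [0, 0, 0]
    - [0, 0, 0]
    - [0, 0, 0]
    - [0, 0, 0]
    - [0, 0, 0]
    - [0, 0, 0]
    - [0, 0, 0]
    - [0, 0, 0]
  jaw: [1, 1, 1, -0.4, -0.4, -0.4, -0.4, -0.4, -0.4, -0.4, -0.4, -0.4, -0.4, -0.4, -0.4, -0.4, -0.4]

```text
clock: 13.77
eef_pos: [0.5525, -0.0745, 0.0985]
tool_rot: [-0.016, 0.911, -0.321, 0.259]
wrist_force: [0.0, -0.2, 0.7]
width: 0.699
gripper_force: 0.0
```

Emit:
carry_out:
  slide:
    - [0, 0, -0.2]
    - [0, 0, -0.3]
    - [0, 0, -0.35]
    - [0, 0, -0.35]
    - [0, 0, -0.35]
    - [0, 0, -0.35]
    - [0, 0, 0]
    - [0, 0, 0]
  twist:
    - [0, 0, 0]
    - [0, 0, 0]
    - [0, 0, 0]
    - [0, 0, 0]
    - [0, 0, 0]
    - [0, 0, 0]
    - [0, 0, 0]
    - [0, 0, 0]
  jaw: [-0.4, -0.4, -0.4, -0.4, -0.4, -0.4, -0.4, -0.4]

```text
clock: 14.43
eef_pos: [0.4614, -0.0482, 0.2654]
tool_rot: [-0.017, 0.91, -0.321, 0.261]
wrist_force: [0.0, 0.1, -0.5]
width: 0.699
gripper_force: 0.0
```

```bash
python3 - <<'E'
from h import *
out=[]
for nm in("top","side"):
    p,d=vision.snapshot(nm);np.savez(f"pics/{nm}1.npz",p=p,d=d)
    out.append(rect(nm,p,.0055,C=F)[:,60:455])
cv2.imwrite("pics/f.png",np.hstack(out));print(ctrl.state()["qpos"],ctrl.state()["clock"])
E
```

```text
[-0.0413 -0.1554  2.0634 -0.1765  0.7312  2.3082] 14.5333
```

View pics/f.png

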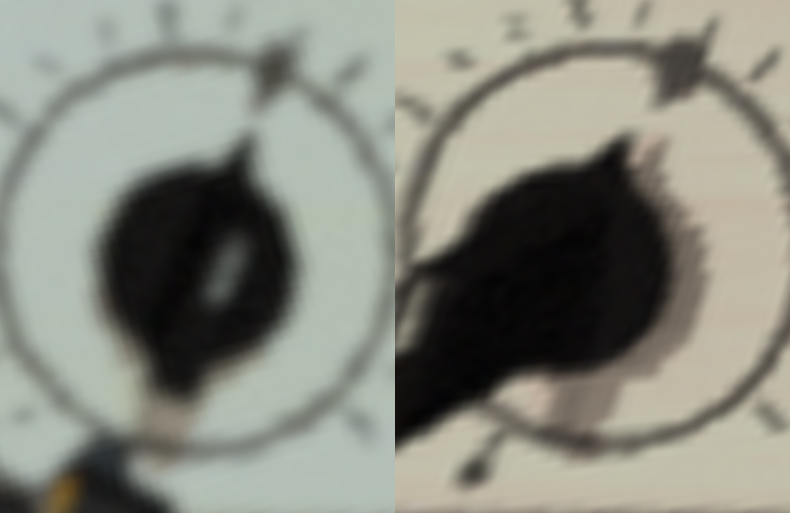

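The rectified views show the nose tip near (248,132) in the top half and (632,133) in the side half, both just inside the marker tip at (258,108) / (660,100). I'll compute the angles at the correct heights.

```bash
python3 - <<'E'
from h import *
cen={"top":C-up*.00022+left*.00109,"side":C+up*.00076-left*.0007}
i=np.mgrid[-256:257,-256:257]/4;x=-i[0];y=i[1];R=np.hypot(x,y);A=np.degrees(np.arctan2(y,x))
for nm in("top","side"):
    p=np.load(f"pics/{nm}1.npz")["p"];c=cen[nm]-n*.0012
    for h,lab,lo,hi,a0,a1,thr in((.013,"nose",29.5,37,0,50,75),(.013,"nose",31,37,0,50,75),(.0155,"nose top",29.5,37,0,50,75),(.0055,"mark",39,46,5,45,110),(.0055,"mark",46,48,5,45,100),(.003,"mark low",39,46,5,45,110)):
        g=cv2.cvtColor(rect(nm,p,h,C=c),cv2.COLOR_BGR2GRAY)
        m=((R>lo)&(R<hi)&(A>a0)&(A<a1)&(g<thr)).astype(bool)
        print(nm,lab,h,lo,m.sum(),"ang",A[m].mean() if m.any() else 0,"Rmax",R[m].max() if m.any() else 0)
    g=cv2.cvtColor(rect(nm,p,.052,C=c),cv2.COLOR_BGR2GRAY)
    if nm=="top":
        m=((R<26)&(g>45)&(x>-8)).astype(np.uint8);k,l,s,ce=cv2.connectedComponentsWithStats(m)
        for j in range(1,k):
            if s[j,4]>60:
                yy,xx=np.nonzero(l==j);q=cv2.fitLine(np.c_[xx,yy].astype(np.float32),2,0,.01,.01).ravel();print("line",s[j,4],"at",(256-ce[j,1])/4,(ce[j,0]-256)/4,"dir",np.degrees(np.arctan2(q[0],-q[1])))
E
```

```text
top nose 0.013 29.5 32 ang 21.57583905793249 Rmax 30.640047323723245
top nose 0.013 31 0 ang 0 Rmax 0
top nose top 0.0155 29.5 66 ang 20.709311874065854 Rmax 31.33887362366427
top mark 0.0055 39 133 ang 23.033776839397767 Rmax 45.99524431938589
top mark 0.0055 46 144 ang 22.86765245032774 Rmax 47.99544249197
top mark low 0.003 39 184 ang 23.574763887147544 Rmax 45.99524431938589
line 1737 at 11.280800230282097 4.688111686816356 dir 23.89225
line 3182 at 0.6735543683218097 19.97344437460717 dir 16.93543
line 1589 at -1.95421648835746 -21.78728760226558 dir 155.01648
side nose 0.013 29.5 372 ang 24.02665193388075 Rmax 34.573291714848324
side nose 0.013 31 216 ang 23.97624298505411 Rmax 34.573291714848324
side nose top 0.0155 29.5 808 ang 29.142655931264088 Rmax 36.79419111762073
side mark 0.0055 39 344 ang 24.65776285759906 Rmax 45.99524431938589
side mark 0.0055 46 261 ang 24.99329074647491 Rmax 47.99544249197
side mark low 0.003 39 657 ang 22.625783634137463 Rmax 45.99524431938589
```

The nose measures 21.6–24° against the marker's 23–24.7°, so they agree to about 1° (tolerance 4.5°). The marker hasn't moved and the arm is clear, so I'm handing in.

```bash
python3 -c "
from workcell import ctrl
print(ctrl.job_done())"
```

```text
the job is handed in; nothing more can be done
None
```

The knob was pushed in, turned clockwise past the OFF catch and left pointing at the marker to within about 1° as measured; I released it, backed the arm clear and handed the job in, but no verdict was returned.

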